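# Lock the reamer in the bench chuck for the wiper arms

### The arm

A 6-joint arm with a two-finger parallel gripper is mounted at the origin on the work surface. World frame = base frame: x ahead of the robot, y to its left, z up, the work surface at z = 0. Lengths are in m, angles in degrees, forces in N, time in s.
With the tool pointing down it reaches from about 0.25 to 0.725 m from the base axis. Payload 9.7 kg.
Tool frame: the origin (TCP) lies midway between the tips of the shut fingers; the grasp point (between the pads) lies bot.hold_point_z behind it (bot.hold_point_z is the distance from the TCP to the grasp point, in m); z points along the fingers, y is the line along which they close (so a half turn about z gives the same grasp; the last joint's range is limited). The gripper opens to 85 mm and grips with 20 to 120 N. Pads are 22 mm wide; open, the fingers measure 114 mm over their backs; the gripper's body (76 mm by 85 mm) begins 54 mm behind the grasp point. The pads swing forward as they close: fully open they stand 13 mm farther back than shut.
Start: joints at [-72.938, 4.979, 10.078, 95.1, 0, 90], TCP at [0.161, -0.526, 0.231] pointing down, gripper open.
Joint ranges: [-179.16, 179.16], [-48.56, 103.87], [-65.8, 70.77], [-126.05, 130.52], [-82.76, 87.17], [-180, 180]. Speed limits (degrees/s): [127.2, 127.2, 147.25, 180, 180, 180].

### API

Orientations are given as [roll, pitch, yaw] about the fixed x, y, z axes, in that order (R = Rz(yaw) Ry(pitch) Rx(roll)).
In Python, from workcell import bot, camera, camera_model, ticket gives the robot as it stands.
- The arm moves only by the tool send_rows, never from a script. Its argument "targets" is text: rows parted by semicolons, each of 5 numbers parted by spaces: the shift along the tool's x, y, z in mm, then the turn about the tool's z in degrees, then the closure in counts, from 0 (fully open) to 255 (shut). A call has 1 to 20 rows; each row is the pose to reach, as a shift and turn from the pose commanded when the call began, along the tool's axes at that moment; what a row does not reach only later rows make up. A row lasts 1/8 s, in which the tool goes at most 62.5 mm and 10.7 degrees, less where a joint would pass 70% of its speed; a pose out of reach is approached as far as the arm can. A call with a gripper value outside its range is refused whole. The fingers move at their own pace and stop on an object; "newtons" is the grip in N (left out, the last holds). Time passes only in rows, so rows that repeat a pose let the fingers close. It gives the time, the measured TCP pose, the force, the opening and the grip force at its end, in the units of the state.
- bot.get_obs(): the state, without advancing time (a new reading comes with each control period).
- camera(name): name is "scene" or "top" or "wrist"; returns the picture (480x640x3 uint8, blue, green, red); there is no depth.
- camera_model(name): a dict with "K" (3x3 intrinsics, pixels), "pose" (4x4, takes a point from camera to world coordinates); the wrist camera has in their place "T_tool_cam" (4x4, takes a point from camera to tool coordinates, whose origin is the TCP and whose axes are the flange's). Camera axes: x right, y down, z forward; pixel columns grow to the right and rows downward; lengths in m; the calibration is good to about 2 mm. A picture is of the moment at which its call begins: read the wrist's pose just before it. camera_model takes no time and is no camera call.
- ticket.job_done(): hands the job in; it is judged then, once.
The state is a dict: "time": time; "q": joint angles; "qd": joint speeds; "joint_efforts": joint torques, N m; "ee_pos": TCP position; "tcp_rot": TCP orientation; "wrist_force": force on the tool from outside, world axes, zero at the start; "torque": the same for the moment, N m; "opening": finger opening in m; "grasp_force": force on a finger pad.
Only numpy, scipy, OpenCV 4.12 (cv2) and the standard library are available. Lean on these libraries where they do the work, as an engineer would, in place of code of your own. Each camera call takes 0.05 s, during which the arm holds its last target. There are 200 camera calls.

### The job

Two identical hand-tightened chucks stand upright on the garage shelf, and an orange-headed reamer bit stands loose in the open jaws of one of them. Turn that chuck's knurled sleeve clockwise, seen from above, until its three jaws have closed firmly on the bit, then let go, leaving the bit standing upright in the chuck. Leave the sleeve of the empty chuck as it is.

Things in the scene. Friction and masses are not known exactly. Their poses are not given: they have to be found in the camera images.
- chuck: The chuck with the bit, fixed upright; the other looks alike but is empty. Origin: on its axis, at the underside of its grey base (110 mm wide, 12 high) on the shelf. Column 38 mm wide (60 at its foot). Round knurled steel sleeve, 45 mm wide, 55 to 92 mm above the origin: grip across it at about 76 mm, any direction. Three dark jaws inside its 36 mm hole. Bit's top: 112 mm above origin.
- sleeve (a joint): Angle (rad) of that chuck's sleeve about its vertical axis: 0 = jaws open, growing clockwise from above; red mark on its rim. Starts at 0 to 0.35. The jaws move in together, 5 mm per rad, and meet the bit at about 1.1; from there it is stiff and gives only a little (end stop 1.4). Friction 0.12 N m; it stays where left.
- bit: Reamer bit with an orange-coated head, 60 mm long, 40 g, loose, standing in the chuck's bore with 1 mm play all round. Origin: centre of its lower end, 52 mm above the chuck's origin; z along it, upward. Steel shank 10 mm wide, orange 16 mm collar 42 to 48 mm up, tapered orange tip 20 mm above the sleeve's upper rim.
- spare_sleeve (a joint): Angle (rad) of the empty chuck's sleeve, same meaning; starts at 0 to 0.35, to be left alone.
There are look-alikes about, which are no part of the job. There is more than one size of the bit; the one meant has the size given above.

How it is judged:
By the outcome, as a careful person would: the job done as asked, in the order asked, and still so for the second after the job is handed in, with the robot touching nothing.
It also fails if it takes over 32 s, if anything falls off the work surface, if the arm or the gripper's body presses on something with over 40 N, if the wrist force passes 120 N, or if a joint passes its speed limit or range.

## Working session

There is one attempt and no reset: what is moved stays moved. The work goes in short steps, Python scripts to look and compute and a tool call to move; the robot and the scene stay as the last step left them, time stands still between calls to the robot, and variables do not carry over. Pictures are saved under pics/ and viewed, at most 10 in all, crops included, and the job is handed in when it is done.

Besides the shell and the picture viewer there is one more tool, called after "Call:" as name(argument=value, ...), one argument or row to a line, values as JSON. send_rows: Moves the arm, as the interface text tells. Its arguments: {"type":"object","properties":{"targets":{"type":"string"},"newtons":{"type":"number"}},"required":["targets"]}

```bash
mkdir -p pics; python3 - <<'E'
from workcell import bot, camera, camera_model
import cv2, numpy as np
o=bot.get_obs(); print(o, bot.hold_point_z)
for n in("scene","top","wrist"):
    cv2.imwrite(f"pics/{n}0.png",camera(n)); print(n,{k:np.round(v,4).tolist() for k,v in camera_model(n).items() if not isinstance(v,str)})
E
```

```text
{'time': 0.0, 'q': array([-7.29379781e+01,  5.00977238e+00,  1.00341558e+01,  9.51007138e+01,
        8.69283083e-04,  9.00001917e+01]), 'qd': array([ 0.03026016,  0.01208606,  0.00914102,  0.09878357, -0.12175779,
        0.01389795]), 'joint_efforts': array([-1.37485171e-03, -5.20385563e+01,  4.64808011e+01,  1.61876151e-02,
       -9.97451662e-05,  1.99488460e-05]), 'ee_pos': array([ 0.16130697, -0.52556108,  0.23059315]), 'tcp_rot': array([-1.79923670e+02, -8.69026955e-04,  1.70618290e+01]), 'wrist_force': array([ 0.05703991, -1.86223346, -0.04315436]), 'torque': array([-0.00222601, -0.01786604,  0.03278989]), 'grasp_force': 0.0, 'opening': 0.08526563205622846} 0.0187
scene {'K': [[575.0864, 0.0, 317.137], [0.0, 575.0864, 239.2654], [0.0, 0.0, 1.0]], 'pose': [[0.8616, 0.3883, -0.3268, 0.746], [0.5074, -0.6736, 0.5374, -0.4208], [-0.0115, -0.6289, -0.7774, 0.6389], [0.0, 0.0, 0.0, 1.0]]}
top {'K': [[516.0154, 0.0, 316.2993], [0.0, 516.0154, 247.1056], [0.0, 0.0, 1.0]], 'pose': [[-0.0044, -0.9989, 0.0458, 0.4691], [-1.0, 0.0043, -0.0016, 0.0043], [0.0014, -0.0458, -0.9989, 0.846], [0.0, 0.0, 0.0, 1.0]]}
wrist {'K': [[382.7824, 0.0, 319.5713], [0.0, 382.7824, 237.4234], [0.0, 0.0, 1.0]], 'T_tool_cam': [[0.0011, -0.948, -0.3182, 0.08], [1.0, 0.0011, 0.0003, -0.0002], [0.0001, -0.3182, 0.948, -0.1423], [0.0, 0.0, 0.0, 1.0]]}
```

View pics/scene0.png

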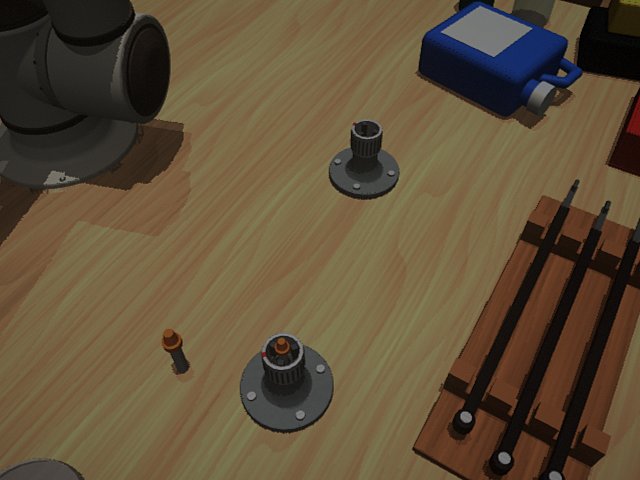

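View pics/top0.png

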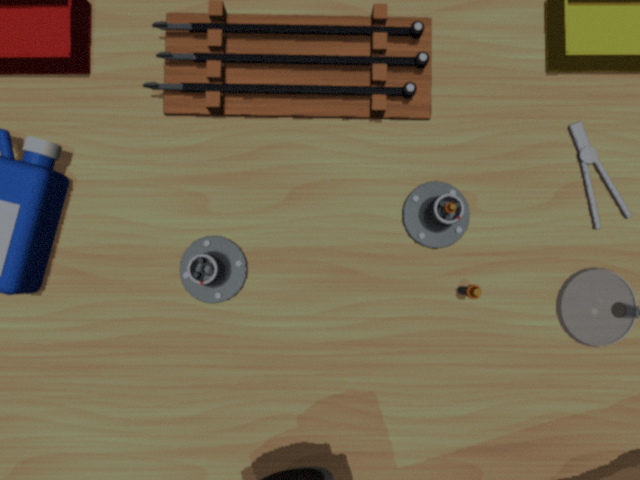

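```bash
cat > h.py <<'E'
import numpy as np, cv2
from workcell import camera_model, bot
from scipy.spatial.transform import Rotation as R
def ray(n,uv,P=None):
    m=camera_model(n); P=m["pose"] if P is None else P
    d=np.linalg.inv(m["K"])@[uv[0],uv[1],1]; P=np.array(P); return P[:3,3],P[:3,:3]@d
def onz(n,uv,z,P=None):
    c,d=ray(n,uv,P); return c+d*(z-c[2])/d[2]
def wristP():
    o=bot.get_obs(); T=np.eye(4); T[:3,:3]=R.from_euler('xyz',o['tcp_rot'],degrees=True).as_matrix(); T[:3,3]=o['ee_pos']
    return T@np.array(camera_model("wrist")["T_tool_cam"])
E
python3 - <<'E'
from h import *
for n,roi,seed,top in(("top",(395,170,85,90),(436,214),(448,209)),("scene",(225,325,120,115),(287,386),(283,348))):
    im=cv2.imread(f"pics/{n}0.png"); x,y,w,h=roi
    s=cv2.cvtColor(im,cv2.COLOR_BGR2HSV)[y:y+h,x:x+w]
    m=(s[...,1]<70).astype(np.uint8)*255
    m=cv2.morphologyEx(m,cv2.MORPH_CLOSE,np.ones((5,5)))
    c=max(cv2.findContours(m,0,1)[0],key=cv2.contourArea)
    e=cv2.fitEllipse(cv2.convexHull(c)); ct=(e[0][0]+x,e[0][1]+y)
    print(n,ct,e[1:],onz(n,ct,.012).round(4),"rim",onz(n,top,.092).round(4))
    o=cv2.inRange(s,(3,130,60),(18,255,255)); print(cv2.connectedComponentsWithStats(o)[2:][0][1:].tolist(),[ (a+[x,y]).tolist() for a in cv2.connectedComponentsWithStats(o)[3][1:]])
    cv2.imwrite(f"pics/c_{n}.png",cv2.resize(im[y:y+h,x:x+w],None,fx=5,fy=5,interpolation=cv2.INTER_CUBIC)*1)
a=cv2.imread("pics/c_top.png");b=cv2.imread("pics/c_scene.png");H=575
a=cv2.resize(a,(375,400));b=cv2.resize(b,(420,400));cv2.imwrite("pics/both.png",cv2.convertScaleAbs(np.hstack([a,b]),alpha=1.6))
E
```

```text
top (437.2917022705078, 214.45005798339844) ((66.99812316894531, 142.45782470703125), 91.07059478759766) [ 0.5596 -0.1936  0.012 ] rim [ 0.5589 -0.1905  0.092 ]
[[50, 32, 12, 11, 85]] [[449.6823529411765, 207.5176470588235]]
scene (286.13328552246094, 383.2278938293457) ((91.39897155761719, 99.46927642822266), 4.588850975036621) [ 0.5607 -0.1917  0.012 ] rim [ 0.56   -0.1888  0.092 ]
[[49, 13, 16, 16, 157], [40, 29, 1, 1, 1], [30, 97, 1, 1, 1], [92, 96, 1, 1, 1], [34, 100, 1, 1, 1], [39, 103, 1, 1, 1], [79, 104, 1, 1, 1], [58, 108, 1, 1, 1]] [[281.7770700636943, 345.96815286624206], [265.0, 354.0], [255.0, 422.0], [317.0, 421.0], [259.0, 425.0], [264.0, 428.0], [304.0, 429.0], [283.0, 433.0]]
```

View pics/both.png

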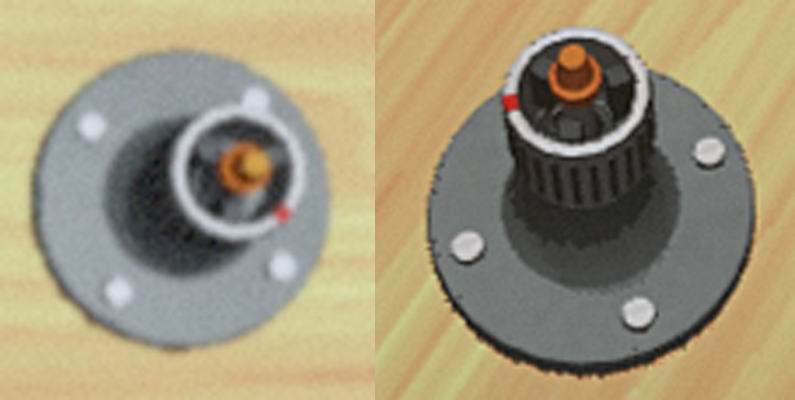

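Call:
send_rows(
  targets="40 -17 0 -8 0;80 -34 0 -16 0;120 -51 0 -24 0;160 -68 0 -32 0;200 -85 0 -40 0;240 -102 0 -48 0;280 -119 5 -56 0;320 -136 10 -64 0;360 -153 15 -72 0;400 -170 20 -80 0;440 -187 25 -88 0;479 -203 30 -90 0;479 -203 30 -90 0;479 -203 30 -90 0",
)

```text
time: 1.9
ee_pos: [0.5594, -0.1912, 0.201]
tcp_rot: [-180.0, -0.0, 107.1]
wrist_force: [-0.9, 0.3, -0.3]
opening: 0.0855
grasp_force: 0.0
```

```bash
python3 - <<'E'
from h import *
from workcell import camera
o=bot.get_obs(); print(o['time'],o['q'].round(1),o['ee_pos'].round(4),o['tcp_rot'].round(2),o['wrist_force'],o['torque'])
P=wristP(); im=camera("wrist"); cv2.imwrite("pics/w1.png",im)
np.save("P.npy",P)
# expected projection of axis points
m=camera_model("wrist");Pi=np.linalg.inv(P)
for z in(.012,.092,.112):
    p=Pi@[.56,-.191,z,1]; u=np.array(m["K"])@p[:3]; print(z,(u[:2]/u[2]).round(1))
E
```

```text
1.9 [-18.9  10.2  12.5  92.3  -0.   54.1] [ 0.5594 -0.1912  0.201 ] [-1.7995e+02 -2.0000e-02  1.0707e+02] [-0.90621238  0.26856956 -0.25332391] [ 0.04464368  0.02058286 -0.06505464]
0.012 [322.4 206.4]
0.092 [323.1 234.3]
0.112 [323.3 243.9]
```

View pics/w1.png

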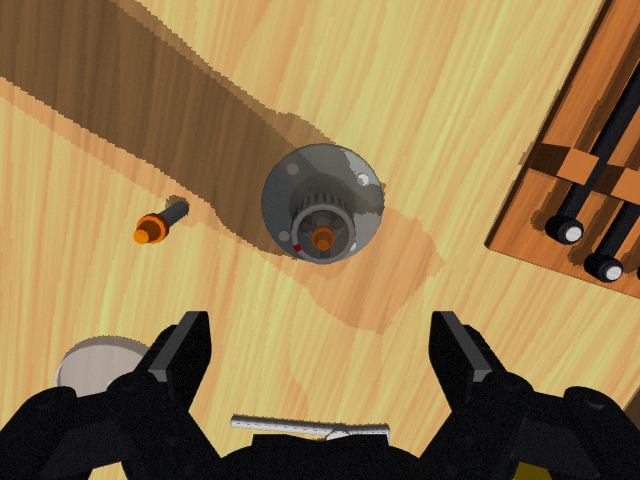

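Call:
send_rows(
  targets="1 0.5 40 0 0;1 0.5 85 0 0;1 0.5 120 0 0;1 0.5 135 0 0;1 0.5 145 0 0;1 0.5 145 0 0;1 0.5 145 0 60;1 0.5 145 0 60;1 0.5 145 0 60",
  newtons=60,
)

```text
time: 3.08
ee_pos: [0.5602, -0.1901, 0.0568]
tcp_rot: [180.0, 0.0, 107.1]
wrist_force: [-0.0, -0.1, 0.3]
opening: 0.0653
grasp_force: 0.0
```

```bash
python3 - <<'E'
from h import *
o=bot.get_obs(); print(o['time'],o['q'].round(1),o['ee_pos'].round(4),o['tcp_rot'].round(2),o['wrist_force'],o['torque'],o['opening'])
E
```

```text
3.075 [-18.7  10.8  -2.8  76.4   0.   54.2] [ 0.5602 -0.1901  0.0568] [1.7996e+02 2.0000e-02 1.0707e+02] [-0.02159301 -0.11918294  0.31988075] [ 0.04529648 -0.00572321 -0.02723015] 0.0653032984912376
```

Call:
send_rows(
  targets="0 0 0 0 100;0 0 0 0 110;0 0 0 0 120;0 0 0 0 130;0 0 0 0 160;0 0 0 0 200;0 0 0 0 255;0 0 0 0 255;0 0 0 0 255",
  newtons=60,
)

```text
time: 4.2
ee_pos: [0.561, -0.1898, 0.0571]
tcp_rot: [179.9, 0.0, 107.1]
wrist_force: [5.1, 2.3, 3.1]
opening: 0.0439
grasp_force: 61.0
```

```bash
python3 - <<'E'
from h import *
o=bot.get_obs(); print(o['time'],o['ee_pos'].round(4),o['tcp_rot'].round(2),o['wrist_force'],o['torque'],o['opening'],o['grasp_force'])
E
```

```text
4.2 [ 0.561  -0.1898  0.0571] [1.7985e+02 3.0000e-02 1.0708e+02] [5.07689181 2.26993163 3.09181178] [ 0.48954204 -0.7949954  -0.0327015 ] 0.0439214072340042 60.966734290122986
```

Call:
send_rows(
  targets="0 0 0 4 255;0 0 0 9 255;0 0 0 14 255;0 0 0 19 255;0 0 0 24 255;0 0 0 29 255;0 0 0 34 255;0 0 0 38 255;0 0 0 40 255;0 0 0 40 255",
)

```text
time: 5.45
ee_pos: [0.5621, -0.1898, 0.0571]
tcp_rot: [179.8, -0.1, 67.1]
wrist_force: [10.3, 2.5, 0.1]
opening: 0.0437
grasp_force: 61.3
```

```bash
cat > st.py <<'E'
from h import *
o=bot.get_obs(); print(o['time'],o['q'].round(1),o['ee_pos'].round(4),o['tcp_rot'].round(2),o['wrist_force'].round(1),o['torque'].round(3),o['opening'],o['grasp_force'])
E
python3 st.py
```

```text
5.45 [-18.7  10.8  -2.7  76.2   0.1  94.2] [ 0.5621 -0.1898  0.0571] [ 1.7976e+02 -1.1000e-01  6.7070e+01] [10.3  2.5  0.1] [ 0.492 -1.716 -0.099] 0.04373156717702085 61.34155981242657
```

Call:
send_rows(
  targets="0.6 1.4 0 2 255;0.6 1.4 0 4 255;0.6 1.4 0 6 255;0.6 1.4 0 8 255;0.6 1.4 0 10 255;0.6 1.4 0 10 255",
)

```text
time: 6.2
ee_pos: [0.5624, -0.19, 0.057]
tcp_rot: [179.9, -0.1, 57.0]
wrist_force: [5.8, 2.7, 5.0]
opening: 0.0436
grasp_force: 61.9
```

```bash
python3 st.py
```

```text
6.2 [-18.7  10.9  -2.6  76.4   0.  104.3] [ 0.5624 -0.19    0.057 ] [ 1.7989e+02 -8.0000e-02  5.7000e+01] [5.8 2.7 5. ] [ 0.469 -1.011 -0.203] 0.04363651201961242 61.85961686074734
```

Call:
send_rows(
  targets="0 0 0 1.5 255;0 0 0 3 255;0 0 0 4.5 255;0 0 0 5 255;0 0 0 5 255",
)

```text
time: 6.82
ee_pos: [0.5625, -0.19, 0.057]
tcp_rot: [179.9, -0.1, 52.0]
wrist_force: [6.7, 2.1, 5.3]
opening: 0.0439
grasp_force: 61.5
```

```bash
python3 st.py; python3 - <<'E'
from h import *
from workcell import camera
cv2.imwrite("pics/w2.png",cv2.convertScaleAbs(camera("wrist"),alpha=1.5)[150:480,160:480].repeat(2,0)[:600].repeat(2,1))
E
```

```text
6.825 [-18.7  11.   -2.6  76.3   0.  109.3] [ 0.5625 -0.19    0.057 ] [ 1.7988e+02 -9.0000e-02  5.2030e+01] [6.7 2.1 5.3] [ 0.445 -0.956  0.007] 0.04391243676334048 61.53739616274834
```

View pics/w2.png

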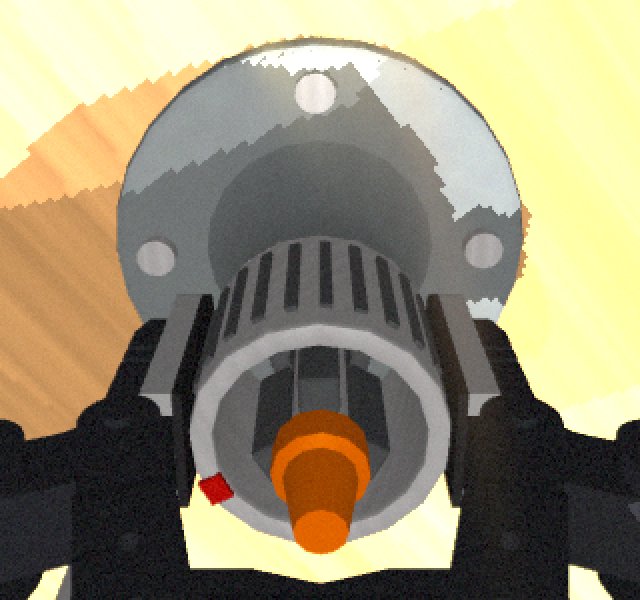

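Call:
send_rows(
  targets="0 0 0 1 255;0 0 0 2 255;0 0 0 3 255;0 0 0 4 255;0 0 0 4 255",
)

```text
time: 7.5
ee_pos: [0.5626, -0.1901, 0.0571]
tcp_rot: [179.9, -0.1, 48.0]
wrist_force: [5.8, 1.5, 4.4]
opening: 0.0435
grasp_force: 61.5
```

```bash
python3 st.py
```

```text
7.5 [-18.7  11.   -2.6  76.3   0.  113.3] [ 0.5626 -0.1901  0.0571] [ 1.7987e+02 -1.0000e-01  4.8020e+01] [5.8 1.5 4.4] [ 0.392 -1.186  0.053] 0.04348267220602803 61.530757024884224
```

Call:
send_rows(
  targets="0 0 0 1 255;0 0 0 2 255;0 0 0 3 255;0 0 0 4 255;0 0 0 4 255",
)

```text
time: 8.12
ee_pos: [0.5627, -0.1902, 0.057]
tcp_rot: [179.9, -0.1, 44.0]
wrist_force: [7.0, 1.0, 3.3]
opening: 0.0439
grasp_force: 61.4
```

```bash
echo "print(o['joint_efforts'].round(3))">>st.py; python3 st.py
```

```text
8.125 [-18.7  11.   -2.6  76.3   0.  117.3] [ 0.5627 -0.1902  0.057 ] [ 1.7987e+02 -1.0000e-01  4.4020e+01] [7.  1.  3.3] [ 0.266 -1.2    0.094] 0.04388383721974217 61.362610906362534
[ -2.126 -55.919  41.588   2.369  -0.91    0.198]
```

Call:
send_rows(
  targets="0 0 0 1 255;0 0 0 2 255;0 0 0 3 255;0 0 0 3 255",
)

```text
time: 8.62
ee_pos: [0.5628, -0.1902, 0.057]
tcp_rot: [179.9, -0.1, 41.0]
wrist_force: [6.8, 1.3, 3.3]
opening: 0.0434
grasp_force: 61.2
```

```bash
python3 st.py;python3 - <<'E'
from h import *
from workcell import camera
cv2.imwrite("pics/w3.png",cv2.convertScaleAbs(camera("wrist"),alpha=1.5)[150:480,160:480].repeat(2,0)[:600].repeat(2,1))
E
```

```text
8.625 [-18.7  11.   -2.6  76.3   0.  120.3] [ 0.5628 -0.1902  0.057 ] [ 1.7986e+02 -1.1000e-01  4.1030e+01] [6.8 1.3 3.3] [ 0.246 -1.273  0.106] 0.04340095205966645 61.23434040695429
[ -2.025 -56.028  41.502   2.53   -0.849   0.253]
```

View pics/w3.png

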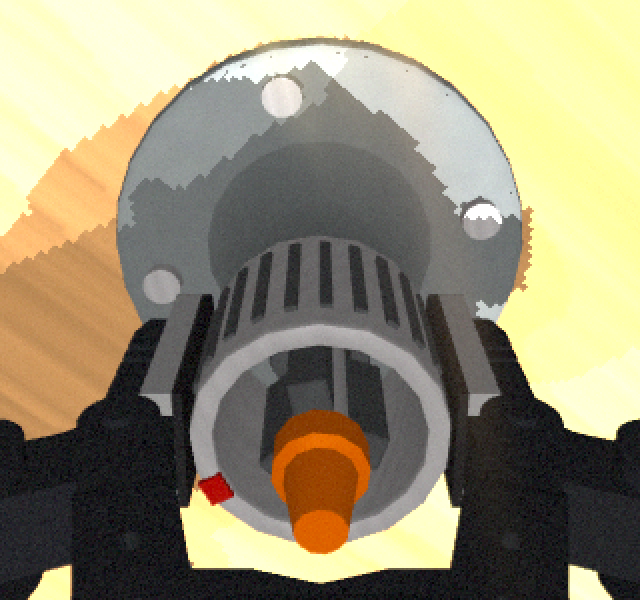

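Call:
send_rows(
  targets="0 0 0 1 255;0 0 0 2 255;0 0 0 3 255;0 0 0 3 255",
)

```text
time: 9.18
ee_pos: [0.5628, -0.1903, 0.057]
tcp_rot: [179.9, -0.1, 38.0]
wrist_force: [7.2, 0.7, 2.7]
opening: 0.0438
grasp_force: 61.1
```

```bash
python3 st.py
```

```text
9.175 [-18.7  11.   -2.5  76.3   0.  123.3] [ 0.5628 -0.1903  0.057 ] [ 1.7986e+02 -1.2000e-01  3.8030e+01] [7.2 0.7 2.7] [ 0.142 -1.293  0.25 ] 0.04378939343076778 61.103515438735485
[ -1.915 -56.133  41.42    2.687  -0.782   0.309]
```

Call:
send_rows(
  targets="0 0 0 1 255;0 0 0 2 255;0 0 0 3 255;0 0 0 3 255",
)

```text
time: 9.68
ee_pos: [0.5629, -0.1904, 0.0571]
tcp_rot: [179.8, -0.1, 35.1]
wrist_force: [7.9, -1.7, 3.6]
opening: 0.0431
grasp_force: 60.9
```

```bash
python3 st.py; python3 - <<'E'
from h import *
from workcell import camera
im=cv2.convertScaleAbs(camera("wrist"),alpha=1.5)[150:450,160:480].repeat(2,0).repeat(2,1); cv2.imwrite("pics/w4.png",im)
for f in("w2","w3","w4"):
    i=cv2.imread(f"pics/{f}.png"); m=(i[...,2]>120)&(i[...,1]<60)&(i[...,0]<60); y,x=np.nonzero(m); k=(x>180)&(x<260)&(y>440)&(y<540); print(f,x[k].mean(),y[k].mean(),k.sum())
E
```

```text
9.675 [-18.7  11.   -2.5  76.3   0.  126.2] [ 0.5629 -0.1904  0.0571] [ 1.7985e+02 -1.1000e-01  3.5120e+01] [ 7.9 -1.7  3.6] [-0.055 -1.309  1.264] 0.043097223534686493 60.909726954996586
[ -2.38  -56.224  41.328   2.826  -0.515   1.372]
w2 215.375 489.0138888888889 576
w3 215.42307692307693 489.43706293706293 572
w4 216.24324324324326 490.5810810810811 592
```

Call:
send_rows(
  targets="0 0 0 0 255;0 0 0 0 255;0 0 0 1 255;0 0 0 2 255;0 0 0 3 255;0 0 0 3 255",
  newtons=100,
)

```text
time: 10.48
ee_pos: [0.5617, -0.1912, 0.0573]
tcp_rot: [179.8, 0.0, 32.0]
wrist_force: [1.1, -3.8, 7.0]
opening: 0.0421
grasp_force: 100.5
```

```bash
python3 st.py; python3 - <<'E'
from h import *
from workcell import camera
im=cv2.convertScaleAbs(camera("wrist"),alpha=1.5)[150:450,160:480].repeat(2,0).repeat(2,1); cv2.imwrite("pics/w5.png",im)
for f in("w4","w5"):
    i=cv2.imread(f"pics/{f}.png"); m=(i[...,2]>120)&(i[...,1]<60)&(i[...,0]<60); y,x=np.nonzero(m); k=(x>180)&(x<300)&(y>440)&(y<560); print(f,x[k].mean(),y[k].mean(),k.sum())
E
```

```text
10.475 [-1.870e+01  1.090e+01 -2.600e+00  7.640e+01 -1.000e-01  1.293e+02] [ 0.5617 -0.1912  0.0573] [1.7985e+02 2.0000e-02 3.1990e+01] [ 1.1 -3.8  7. ] [-0.691  0.082  0.3  ] 0.042124677525379114 100.5029171705246
[  1.952 -54.247  41.873   0.574   0.967   0.343]
w4 237.1109785202864 486.6443914081146 838
w5 239.73855421686747 484.2819277108434 830
```

View pics/w5.png

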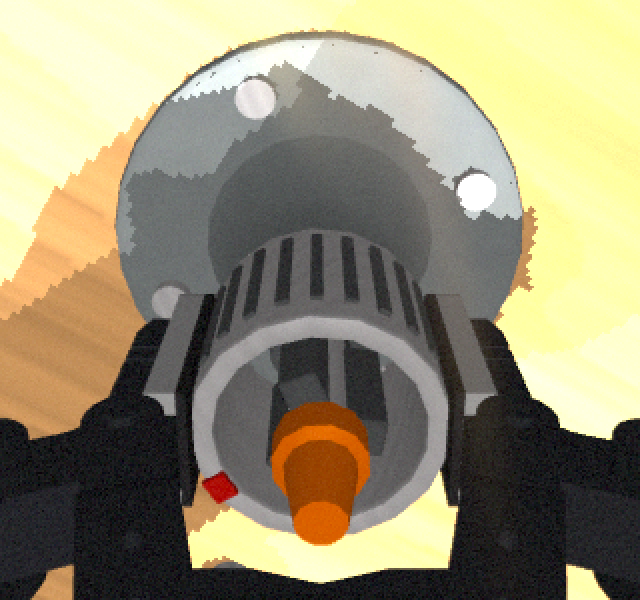

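Call:
send_rows(
  targets="0 0 0 0 255;0 0 0 1 255;0 0 0 2 255;0 0 0 3 255;0 0 0 3 255",
  newtons=110,
)

```text
time: 11.15
ee_pos: [0.5623, -0.1909, 0.0573]
tcp_rot: [179.8, -0.0, 29.2]
wrist_force: [4.6, -3.1, 6.0]
opening: 0.0424
grasp_force: 111.8
```

```bash
python3 st.py; python3 - <<'E'
from h import *
from workcell import camera
im=cv2.convertScaleAbs(camera("wrist"),alpha=1.5)[150:450,160:480].repeat(2,0).repeat(2,1); cv2.imwrite("pics/w6.png",im)
for f in("w3","w4","w5","w6"):
    i=cv2.imread(f"pics/{f}.png"); m=(i[...,2]>120)&(i[...,1]<60)&(i[...,0]<60); y,x=np.nonzero(m); k=(x>180)&(x<260)&(y>440)&(y<530); print(f,x[k].mean(),y[k].mean(),k.sum())
E
```

```text
11.15 [-1.870e+01  1.090e+01 -2.500e+00  7.640e+01 -1.000e-01  1.321e+02] [ 0.5623 -0.1909  0.0573] [ 1.7982e+02 -4.0000e-02  2.9180e+01] [ 4.6 -3.1  6. ] [-0.677 -0.581  2.297] 0.042393562099461664 111.78732157393824
[ -0.929 -54.783  41.288   1.719   0.663   2.447]
w3 215.42307692307693 489.43706293706293 572
w4 216.24324324324326 490.5810810810811 592
w5 219.6156462585034 488.0374149659864 588
w6 222.63513513513513 494.6621621621622 592
```

Call:
send_rows(
  targets="0 0 0 0 100;0 0 0 0 60;0 0 0 0 0;0 0 0 0 0;0 0 0 0 0;0 0 0 0 0;0 0 -20 0 0;0 0 -60 0 0;0 0 -100 0 0;0 0 -140 0 0;0 0 -150 0 0;0 0 -150 0 0",
)

```text
time: 12.7
ee_pos: [0.5617, -0.1901, 0.2063]
tcp_rot: [180.0, -0.0, 29.1]
wrist_force: [0.9, 0.0, -1.4]
opening: 0.0854
grasp_force: 0.0
```

```bash
python3 st.py; python3 - <<'E'
from h import *
from workcell import camera
a=camera("wrist")[80:380,160:480]; b=camera("top")[150:300,160:500]; c=camera("scene")[310:440,160:350]
b=cv2.resize(b,(640,282)); W=np.zeros((582,640,3),np.uint8); W[:300,:320]=a; W[300:]=b; W[:219,320:]=cv2.resize(c,(320,219))
cv2.imwrite("pics/fin.png",cv2.convertScaleAbs(W,alpha=1.5))
E
```

```text
12.7 [-18.7  10.5  13.4  92.9   0.  132.2] [ 0.5617 -0.1901  0.2063] [ 1.7997e+02 -2.0000e-02  2.9060e+01] [ 0.9  0.  -1.4] [-0.013 -0.026  0.024] 0.08544795567336755 0.0
[ -0.    -60.237  48.85    0.338  -0.      0.   ]
```

View pics/fin.png

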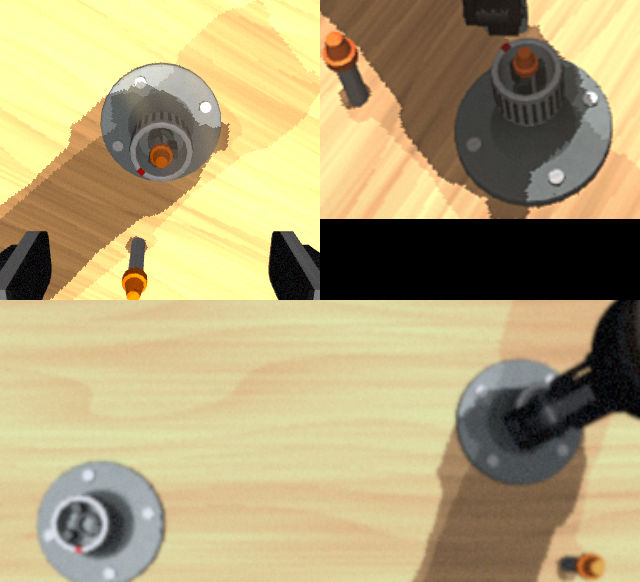

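```bash
python3 - <<'E'
from h import *
from workcell import camera
P2=wristP(); im=camera("wrist"); C=None
for i,P in((cv2.imread("pics/w1.png"),np.load("P.npy")),(im,P2)):
    h=cv2.cvtColor(i,cv2.COLOR_BGR2HSV); b,g,r=cv2.split(i.astype(int))
    m=(r>70)&(g<25)&(b<30); y,x=np.nonzero(m); k=(x>270)&(x<370)&(y>190)&(y<270); p=onz("wrist",(x[k].mean(),y[k].mean()),.092,P)
    for c in((.561,-.190),(.562,-.1905)): print(k.sum(),p.round(4),np.hypot(*(p[:2]-c)),np.degrees(np.arctan2(p[1]-c[1],p[0]-c[0])))
E
```

```text
37 [ 0.5453 -0.2058  0.092 ] 0.022270463526685394 -134.93770115486095
37 [ 0.5453 -0.2058  0.092 ] 0.022647731986857062 -137.62298561339082
35 [ 0.5404 -0.1861  0.092 ] 0.02096366111839704 169.16111031530653
35 [ 0.5404 -0.1861  0.092 ] 0.02204192809447409 168.37338444829476
```

```bash
python3 - <<'E'
from h import *
T=np.array(camera_model("wrist")["T_tool_cam"])
for f,u,pos,rot in(("w2",(215.4,489),(.5625,-.19,.057),(179.88,-.09,52.03)),("w3",(215.4,489.4),(.5628,-.1902,.057),(179.86,-.11,41.03)),("w4",(216.2,490.6),(.5629,-.1904,.0571),(179.85,-.11,35.12)),("w5",(219.6,488),(.5617,-.1912,.0573),(179.85,.02,31.99)),("w6",(222.6,494.7),(.5623,-.1909,.0573),(179.82,-.04,29.18))):
    A=np.eye(4);A[:3,:3]=R.from_euler('xyz',rot,degrees=True).as_matrix();A[:3,3]=pos
    p=onz("wrist",(160+u[0]/2,150+u[1]/2),.092,A@T)
    for c in((.561,-.190),(.562,-.1905)): print(f,p.round(4),np.hypot(*(p[:2]-c)).round(4),np.degrees(np.arctan2(p[1]-c[1],p[0]-c[0])).round(1)%360)
E
```

```text
w2 [ 0.5402 -0.1888  0.092 ] 0.0208 176.8
w2 [ 0.5402 -0.1888  0.092 ] 0.0218 175.6
w3 [ 0.5411 -0.1849  0.092 ] 0.0206 165.5
w3 [ 0.5411 -0.1849  0.092 ] 0.0217 164.9
w4 [ 0.5416 -0.1831  0.092 ] 0.0205 160.4
w4 [ 0.5416 -0.1831  0.092 ] 0.0217 160.1
w5 [ 0.5415 -0.183   0.092 ] 0.0207 160.3
w5 [ 0.5415 -0.183   0.092 ] 0.0218 159.9
w6 [ 0.5415 -0.1828  0.092 ] 0.0208 159.8
w6 [ 0.5415 -0.1828  0.092 ] 0.0219 159.5
```

```bash
python3 - <<'E'
from h import *
from workcell import camera
s=camera("scene"); cv2.imwrite("pics/scene2.png",s)
for i in(cv2.imread("pics/scene0.png"),s):
    b,g,r=cv2.split(i.astype(int)); m=(r>60)&(g<0.35*r)&(b<.4*r)
    n,l,st,c=cv2.connectedComponentsWithStats(m[325:375,255:315].astype(np.uint8)); 
    for k in range(1,n):
        if st[k,4]>4:
            u=c[k]+[255,325]; p=onz("scene",u,.092)
            for cc in((.561,-.19),(.559,-.1915)): print(st[k,4],u.round(1),p.round(4),np.hypot(*(p[:2]-cc)).round(4),np.degrees(np.arctan2(p[1]-cc[1],p[0]-cc[0])).round(1)%360)
    # rim: ellipse through projected circle, brightness vs candidate centre
    K=np.array(camera_model("scene")["K"]);Pi=np.linalg.inv(camera_model("scene")["pose"])
    t=np.linspace(0,2*np.pi,90); best=[]
    g=cv2.cvtColor(i,cv2.COLOR_BGR2GRAY).astype(float)
    for x in np.arange(.554,.569,.001):
        for y in np.arange(-.198,-.184,.001):
            q=K@(Pi@np.stack([x+.0203*np.cos(t),y+.0203*np.sin(t),0*t+.092,0*t+1]))[:3]; q=q[:2]/q[2]
            best.append((cv2.remap(g.astype(np.float32),q[0].astype(np.float32)[None],q[1].astype(np.float32)[None],1).mean(),x.round(4),y.round(4)))
    print(max(best))
E
```

```text
14 [263.4 354.3] [ 0.5461 -0.2055  0.092 ] 0.0215 226.1
14 [263.4 354.3] [ 0.5461 -0.2055  0.092 ] 0.019 227.3
(np.float32(123.796776), np.float64(0.561), np.float64(-0.192))
10 [269.8 337.4] [ 0.5409 -0.1853  0.092 ] 0.0207 166.7
10 [269.8 337.4] [ 0.5409 -0.1853  0.092 ] 0.0192 161.0
(np.float32(75.780685), np.float64(0.564), np.float64(-0.184))
```

Call:
send_rows(
  targets="0 0 40 0 0;0 0 85 0 0;0 0 120 0 0;0 0 140 0 0;0 0 150 0 0;0 0 150 0 100;0 0 150 0 110;0 0 150 0 120;0 0 150 0 130;0 0 150 0 160;0 0 150 0 255;0 0 150 0 255;0 0 150 0 255",
  newtons=80,
)

```text
time: 14.58
ee_pos: [0.5624, -0.1909, 0.058]
tcp_rot: [179.8, -0.1, 29.1]
wrist_force: [0.6, -3.7, 5.4]
opening: 0.0432
grasp_force: 80.2
```

```bash
cat > mk.py <<'E'
from h import *
from workcell import camera
P=wristP(); i=camera("wrist").astype(int); b,g,r=cv2.split(i)
m=(r>80)&(g<40)&(b<40); y,x=np.nonzero(m); k=(x>250)&(x<290)&(y>370)&(y<415)
p=onz("wrist",(x[k].mean(),y[k].mean()),.092,P); c=(.562,-.1905)
print(k.sum(),x[k].mean(),y[k].mean(),p.round(4),np.degrees(np.arctan2(p[1]-c[1],p[0]-c[0]))%360)
E
python3 st.py; python3 mk.py
```

```text
14.575 [-18.7  10.9  -2.5  76.4  -0.  132.2] [ 0.5624 -0.1909  0.058 ] [ 1.7983e+02 -9.0000e-02  2.9060e+01] [ 0.6 -3.7  5.4] [-0.681 -0.074  0.263] 0.04316950452219288 80.17813302576542
[  1.76  -54.941  42.647   0.639   0.866   0.235]
139 278.0287769784173 402.1798561151079 [ 0.5403 -0.186   0.092 ] 168.26292058389447
```

Call:
send_rows(
  targets="0 0 0 1 255;0 0 0 2 255;0 0 0 3 255;0 0 0 3 255",
  newtons=100,
)

```text
time: 15.12
ee_pos: [0.5624, -0.1909, 0.0581]
tcp_rot: [179.8, -0.1, 26.0]
wrist_force: [0.9, -3.9, 6.6]
opening: 0.0424
grasp_force: 100.3
```

```bash
python3 st.py; python3 mk.py
```

```text
15.125 [-18.7  10.9  -2.5  76.4  -0.  135.2] [ 0.5624 -0.1909  0.0581] [ 1.7983e+02 -1.1000e-01  2.6040e+01] [ 0.9 -3.9  6.6] [-0.634 -0.041  0.071] 0.042383218090918946 100.26977866888046
[  1.974 -54.626  42.421   0.59    0.887   0.188]
141 278.0425531914894 401.9503546099291 [ 0.5406 -0.185   0.092 ] 165.44681974996652
```

Call:
send_rows(
  targets="0 0 0 1 255;0 0 0 2 255;0 0 0 3 255;0 0 0 4 255;0 0 0 5 255;0 0 0 5 255",
)

```text
time: 15.92
ee_pos: [0.5625, -0.191, 0.0581]
tcp_rot: [179.8, -0.1, 21.0]
wrist_force: [0.0, -4.7, 6.2]
opening: 0.0427
grasp_force: 100.4
```

```bash
python3 st.py; python3 mk.py
```

```text
15.925 [-1.870e+01  1.090e+01 -2.500e+00  7.640e+01 -1.000e-01  1.402e+02] [ 0.5625 -0.191   0.0581] [ 1.7983e+02 -1.2000e-01  2.1040e+01] [ 0.  -4.7  6.2] [-0.77  -0.052  0.129] 0.04272732296841646 100.41534405201674
[  2.094 -54.7    42.362   0.708   0.989   0.28 ]
140 278.02142857142854 402.04285714285714 [ 0.5413 -0.1833  0.092 ] 160.85012636028395
```

Call:
send_rows(
  targets="0 0 0 0.5 255;0 0 0 1 255;0 0 0 1.5 255;0 0 0 2 255;0 0 0 2 255;0 0 0 2 255",
)

```text
time: 16.73
ee_pos: [0.5625, -0.191, 0.0581]
tcp_rot: [179.8, -0.1, 19.1]
wrist_force: [0.1, -5.6, 6.3]
opening: 0.0427
grasp_force: 100.9
```

```bash
python3 st.py; python3 mk.py
```

```text
16.725 [-1.870e+01  1.090e+01 -2.500e+00  7.640e+01 -1.000e-01  1.422e+02] [ 0.5625 -0.191   0.0581] [ 1.7983e+02 -1.3000e-01  1.9070e+01] [ 0.1 -5.6  6.3] [-0.862 -0.064  0.479] 0.042731530108829775 100.9195464849472
[  1.975 -54.722  42.338   0.747   1.079   0.491]
143 278.16783216783216 402.0839160839161 [ 0.5416 -0.1827  0.092 ] 159.1306664526292
```

Call:
send_rows(
  targets="0 0 0 0.5 255;0 0 0 1 255;0 0 0 1.5 255;0 0 0 2 255;0 0 0 2 255",
  newtons=120,
)

```text
time: 17.4
ee_pos: [0.5625, -0.191, 0.0582]
tcp_rot: [179.8, -0.1, 17.4]
wrist_force: [1.2, -7.5, 6.3]
opening: 0.0427
grasp_force: 125.0
```

```bash
python3 st.py; python3 mk.py
```

```text
17.4 [-1.870e+01  1.090e+01 -2.500e+00  7.640e+01 -1.000e-01  1.439e+02] [ 0.5625 -0.191   0.0582] [ 1.7978e+02 -1.0000e-01  1.7390e+01] [ 1.2 -7.5  6.3] [-1.338  0.25   4.254] 0.04270723320068333 124.98852096498013
[  0.057 -54.408  42.108   0.622   1.842   4.333]
143 279.4055944055944 402.8181818181818 [ 0.5416 -0.1826  0.092 ] 158.88313343936142
```

Call:
send_rows(
  targets="0 0 0 -0.3 255;0 0 0 -0.6 255;0 0 0 -0.9 255;0 0 0 -1.2 255;0 0 0 -1.2 255",
)

```text
time: 18.08
ee_pos: [0.5625, -0.191, 0.0582]
tcp_rot: [179.8, -0.1, 18.4]
wrist_force: [0.3, -5.7, 7.0]
opening: 0.0428
grasp_force: 122.1
```

```bash
python3 st.py; python3 mk.py
```

```text
18.075 [-1.870e+01  1.090e+01 -2.500e+00  7.640e+01 -1.000e-01  1.429e+02] [ 0.5625 -0.191   0.0582] [ 1.7981e+02 -1.1000e-01  1.8410e+01] [ 0.3 -5.7  7. ] [-1.038  0.072  2.069] 0.04279538310559683 122.07857675850391
[  1.207 -54.403  42.146   0.629   1.394   2.03 ]
141 278.68794326241135 402.20567375886526 [ 0.5416 -0.1827  0.092 ] 159.0145129544104
```

Call:
send_rows(
  targets="0 0 0 -0.3 255;0 0 0 -0.6 255;0 0 0 -0.9 255;0 0 0 -0.9 255",
)

```text
time: 18.62
ee_pos: [0.5625, -0.191, 0.0582]
tcp_rot: [179.8, -0.1, 19.2]
wrist_force: [1.3, -4.6, 6.6]
opening: 0.0425
grasp_force: 120.5
```

```bash
python3 st.py; python3 mk.py
```

```text
18.625 [-1.870e+01  1.090e+01 -2.500e+00  7.640e+01 -1.000e-01  1.421e+02] [ 0.5625 -0.191   0.0582] [ 1.7983e+02 -1.3000e-01  1.9170e+01] [ 1.3 -4.6  6.6] [-0.829 -0.02   0.372] 0.04245110010558068 120.53863629698753
[  2.057 -54.389  42.167   0.63    1.05    0.335]
140 278.1 401.84285714285716 [ 0.5416 -0.1827  0.092 ] 159.1091893195906
```

Call:
send_rows(
  targets="0 0 0 -0.1 255;0 0 0 -0.1 255;0 0 0 -0.1 255;0 0 0 -0.1 255",
  newtons=20,
)

```text
time: 19.18
ee_pos: [0.5625, -0.191, 0.0582]
tcp_rot: [179.8, -0.1, 19.3]
wrist_force: [0.0, -3.3, 6.6]
opening: 0.0425
grasp_force: 120.3
```

```bash
python3 st.py; python3 mk.py
```

```text
19.175 [-1.87e+01  1.09e+01 -2.50e+00  7.64e+01 -1.00e-01  1.42e+02] [ 0.5625 -0.191   0.0582] [ 1.7983e+02 -1.3000e-01  1.9250e+01] [ 0.  -3.3  6.6] [-0.81  -0.055  0.284] 0.04247419878873443 120.33697351813316
[  2.11  -54.389  42.169   0.631   1.022   0.23 ]
143 277.8811188811189 401.72727272727275 [ 0.5416 -0.1826  0.092 ] 158.9403598628844
```

Call:
send_rows(
  targets="0 0 0 0 120;0 0 0 0 115;0 0 0 0 105;0 0 0 0 80;0 0 0 0 40;0 0 0 0 0;0 0 0 0 0;0 0 0 0 0",
)

```text
time: 20.23
ee_pos: [0.5614, -0.1901, 0.0563]
tcp_rot: [-180.0, 0.0, 19.3]
wrist_force: [0.1, -0.1, 0.6]
opening: 0.0855
grasp_force: 0.0
```

```bash
python3 st.py; python3 mk.py
```

```text
20.225 [-18.7  11.   -2.6  76.4   0.  142. ] [ 0.5614 -0.1901  0.0563] [-180.      0.     19.26] [ 0.1 -0.1  0.6] [-0.009 -0.015 -0.   ] 0.08553719359828171 0.0
[ 6.0000e-03 -5.8507e+01  4.6398e+01  5.0000e-03  1.0000e-03  0.0000e+00]
80 285.7625 408.8625 [ 0.5403 -0.1849  0.092 ] 165.63201760210947
```

```bash
sed -i 's/x<290/x<300/;s/y<415/y<430/' mk.py; python3 mk.py; python3 - <<'E'
from workcell import camera
import cv2
cv2.imwrite("pics/w9.png",cv2.convertScaleAbs(camera("wrist"),alpha=1.5)[150:450,160:480].repeat(2,0).repeat(2,1))
E
```

```text
142 288.556338028169 409.7112676056338 [ 0.5402 -0.186   0.092 ] 168.2244490249567
```

View pics/w9.png

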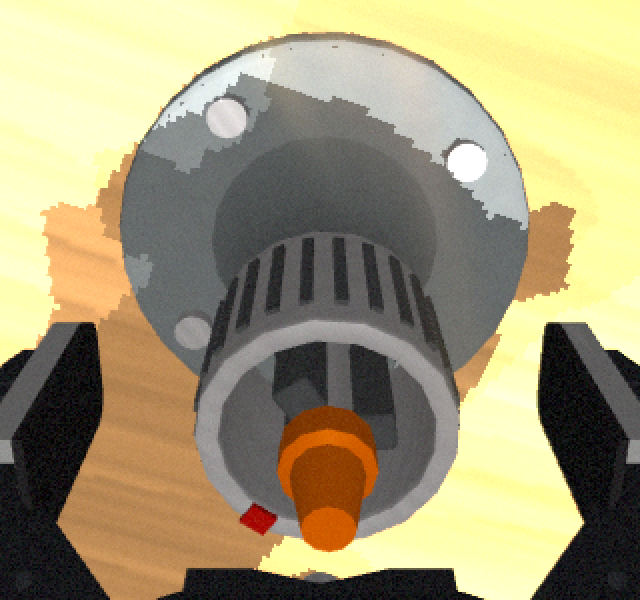

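Call:
send_rows(
  targets="0 0 -20 0 0;0 0 -60 0 0;0 0 -100 0 0;0 0 -140 0 0;0 0 -150 0 0;0 0 -150 0 0;0 0 -150 0 0",
)

```text
time: 21.25
ee_pos: [0.561, -0.1899, 0.2046]
tcp_rot: [-179.9, 0.1, 19.3]
wrist_force: [0.2, 0.6, -0.3]
opening: 0.0853
grasp_force: 0.0
```

```bash
python3 -c "
from workcell import bot,ticket
o=bot.get_obs();print(o['time'],o['ee_pos']);print(ticket.job_done())"
```

```text
21.25 [ 0.56100031 -0.189919    0.20456209]
the job is handed in; nothing more can be done
None
```

The job is handed in at 21.3 s: I turned the sleeve clockwise to what looks like its end stop, and on release it sprang back about 9° to an estimated 1.24 rad, past where the jaws meet the bit (about 1.1); the bit is upright, the gripper clear, the empty chuck untouched, and no verdict was returned.

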